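# Hang the crayon caddy on its headed pin

## Robot

A 7-joint arm with a two-finger parallel gripper is mounted at the origin on the work surface. World frame = base frame: x ahead of the robot, y to its left, z up, the work surface at z = 0. Lengths are in m, angles in rad, forces in N, time in s.
With the tool pointing down it reaches from about 0.4 to 0.85 m from the base axis. Payload 4.5 kg.
Tool frame: the origin (TCP) lies midway between the tips of the shut fingers; the grasp point (between the pads) lies 19 mm behind it; z points along the fingers, y is the line along which they close (so a half turn about z gives the same grasp; the last joint's range is limited). The gripper opens to 85 mm and grips with 20 to 120 N. Pads are 22 mm wide; open, the fingers measure 114 mm over their backs; the gripper's body (76 mm by 85 mm) begins 54 mm behind the grasp point. The pads swing forward as they close: fully open they stand 13 mm farther back than shut.
Start: joints at [-1.177, 0.689, -0.195, 1.565, 0.157, 0.902, -0.215], TCP at [0.22, 0.585, 0.231] pointing down, gripper open.
Joint ranges: [-3.01, 3.01], [-0.46, 2.08], [-1.47, 1.51], [0.13, 2.56], [-1, 4.14], [0.04, 2.09], [-2.66, 2.66]. Speed limits (rad/s): [2.57, 2.57, 3.14, 3.14, 3.14, 3.14, 3.14].

## Interface

Orientations are given as a 3x3 rotation matrix whose columns are the frame's x, y, z axes.
In Python, from station import * gives the robot as it stands. The module is installed in compiled form; this text tells all that it offers. Calls block until the motion is done:
- move_pose(position, orientation): joint-space move of the TCP to a pose.
- move_linear(position, attitude=None, feed=0.15): straight line of the TCP; attitude=None keeps the orientation; feed is the mean speed in m/s.
- goto_joints(angles): joint-space move.
- move_gripper(opening, f_grip=None): finger opening in m; f_grip is the grip in N (None keeps the last); returns when the fingers have stopped.
- pause(seconds).
- solve_ik(position, orientation): joint angles nearest the present ones, or None.
- read_state(): the state.
- get_image(name): name is "scene" or "top" or "wrist"; returns (picture, depth): 384x512x3 uint8, blue, green, red; 384x512 float32, m along the optical axis (not along the pixel's ray), 0 where there is no reading.
- calibration(name): a dict with "fov_y" (degrees; the focal length in pixels is half the picture's height over the tangent of half this angle, whatever the lens; pixels are square), "cx", "cy" (the principal point, pixels), "k1" (the pictures are not rectified: a ray, as slopes to the right and down, at radius r is drawn at 1 + k1 r^2 times it, then the intrinsics apply), "T" (4x4, takes a point from camera to world coordinates). Camera axes: x right, y down, z forward; pixel columns grow to the right and rows downward; lengths in m; the calibration is good to about 2 mm. A picture is of the moment at which its call begins: read the wrist's pose just before it. calibration takes no time and is no camera call; for the wrist camera it gives the pose at the moment of the call.
A pose or a line that the arm cannot do raises MotionError and nothing moves.
- job_done(): hands the job in; it is judged then, once.
The state is a dict: "t": time; "q": joint angles; "joint_vel": joint speeds; "joint_torque": joint torques, N m; "position": TCP position; "eef_rot": TCP orientation; "contact_force": force on the tool from outside, world axes, zero at the start; "moment": the same for the moment, N m; "width": finger opening in m; "finger_force": force on a finger pad.
Only numpy, scipy, OpenCV 4.12 (cv2) and the standard library are available. Lean on these libraries where they do the work, as an engineer would, in place of code of your own. Each camera call takes 0.05 s, during which the arm holds its last target. There are 200 camera calls.

## Task

Pick up the metal crayon caddy by its wooden grip and hang it on the headed pin of the bench rack: slide the side-opening slot of its back plate over the pin, behind the pin's head, until the pin meets the closed end of the slot, then let it down so that the pin sits fully home in the notch there and the caddy hangs upright and free of the bench. Feel your way gently, with no more than about 18 N between the caddy and the rack, and leave the ink tin, tape roll and ink knife alone.

Things in the scene. Friction and masses are not known exactly. Their poses are not given: they have to be found in the camera images.
- caddy: Aluminium caddy, 0.25-0.5 kg, standing on the bench within 0.5 rad of facing away from the robot: a tray with crayons (58 deep, 90 wide, to 85 high) on the front (+x) of an upright back plate 5 mm thick, y -45 to 45, z 0 to 168. Origin: middle of the plate's bottom edge, mid-thickness; x = plate normal to the tray side, y along the plate, z up. Wooden grip on top, slot in the plate.
- caddy_seat (a point): Point (0, 0, 120 mm) of the caddy: where the pin's centre line lies when the pin is home in the notch. Axes as the caddy. The slot: a level channel 10 mm high (caddy z 102 to 112), open at the plate's +y edge, runs in to a closed end at y -5.5; there a notch 11 wide (y -5.5 to 5.5) rises from the channel to z 124. The pin's head passes through neither.
- caddy_lip (a point): Point (0, 55, 112 mm) of the caddy, on the straight level underside of the lip. Axes as the caddy. The lip is the plate above the slot's channel (z 112 to 168); it goes on to y 65, 20 mm past the plate below the channel, so it can be let down onto the pin first and then slid along it; its underside runs from y 65 in to the notch at y 5.5.
- caddy_grip (a point): Centre of the caddy's wooden grip, point (0, 0, 186 mm) of the caddy; axes as the caddy. The grip is 14 mm thick (x), 60 long (y), z 168 to 204.
- rack: Rack fixed to the bench: plywood board 12 thick, 70 wide, 194 mm high, dark steel foot behind it. Origin: on the bench below the middle of the board's front face; x out of that face, away from the robot (up to 0.35 rad askew), y along the board, z up. The hung caddy has the rack's axes, its plate between board and pin head, its tray outward. Nothing else stands in front of the face.
- rack_pin (a point): Nominal middle of the pin's free shank: point (6, 0, 170 mm) of the rack, same axes. Steel pin, 8 mm diameter, along +x, 12 mm free from the board's face to its head (18 diameter, 4 thick). It is clamped firmly in a vertical slot, so its true height is up to 14 mm above or below this point; this is not tracked, and it stays put in use: find it by touch or sight.
- ink_tin: Bystander: low closed ink tin, 80 diameter, 48 high; origin at centre of underside.
- tape_roll: Bystander: roll of tape, 96 diameter, 24 high, lying flat; origin at centre of underside.
- ink_knife: Bystander: ink knife (spatula) lying on the bench; origin under its middle.
Things that resemble listed ones, but are neither listed nor needed, are in the scene too. Several things have the shape of the caddy; the one meant has the colours described above.

How it is judged:
By the outcome, as a careful person would: the job done as asked, in the order asked, and still so for the second after the job is handed in, with the robot touching nothing.
It also fails if it takes over 61 s, if anything falls off the work surface, if the arm or the gripper's body presses on something with over 40 N, if the wrist force passes 120 N, or if a joint passes its speed limit or range.

## Working session

There is one attempt and no reset: what is moved stays moved. The work goes in short steps, each a Python script; the robot and the scene stay as the last script left them, time stands still between calls to the robot, and variables do not carry over. Pictures are saved under pics/ and viewed, at most 10 in all, crops included, and the job is handed in when it is done.

```bash
mkdir -p pics && cat > h.py <<'E'
from station import *
import numpy as np, cv2
def cloud(name):
    c=calibration(name); im,d=get_image(name)
    f=384/2/np.tan(np.radians(c["fov_y"])/2)
    v,u=np.mgrid[0:384,0:512].astype(float)
    K=np.array([[f,0,c["cx"]],[0,f,c["cy"]],[0,0,1]])
    p=cv2.undistortPoints(np.stack([u.ravel(),v.ravel()],1)[:,None],K,np.array([c["k1"],0,0,0.]))[:,0]
    z=d.ravel().astype(float)
    P=np.c_[p*z[:,None],z]@c["T"][:3,:3].T+c["T"][:3,3]
    P[z<=0]=np.nan
    return im,P.reshape(384,512,3)
E
python3 - <<'E'
from h import *
for n in ("scene","top"):
    im,P=cloud(n); cv2.imwrite(f"pics/{n}0.png",im); np.savez(f"{n}0.npz",im=im,P=P)
    c=calibration(n); print(n,c["fov_y"],c["k1"],np.round(c["T"],3).tolist())
s=read_state(); print(s["t"],s["position"],np.round(s["eef_rot"],3).tolist(),s["contact_force"],s["width"])
E
```

```text
scene 45.15936360525633 -0.1501706188236027 [[-0.498, 0.708, -0.501, 1.097], [0.867, 0.411, -0.281, 0.31], [0.007, -0.574, -0.819, 1.04], [0.0, 0.0, 0.0, 1.0]]
top 57.29462187210075 -0.018985597574367605 [[0.02, -0.997, 0.069, 0.454], [-1.0, -0.021, -0.004, -0.008], [0.005, -0.069, -0.998, 1.11], [0.0, 0.0, 0.0, 1.0]]
0.1 [0.21988772 0.58440039 0.23055426] [[-0.936, 0.352, -0.0], [0.352, 0.936, -0.002], [-0.0, -0.002, -1.0]] [ 0.42917895 -1.16531139  0.02083447] 0.0852126656104853
```

View pics/scene0.png

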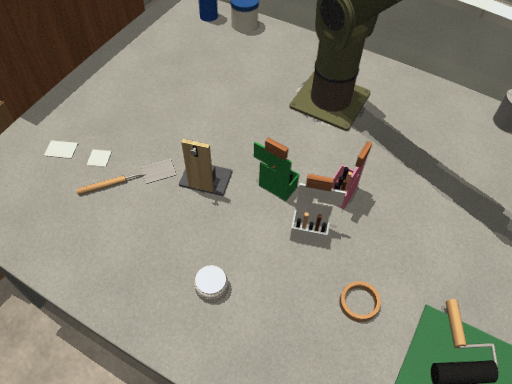

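View pics/top0.png

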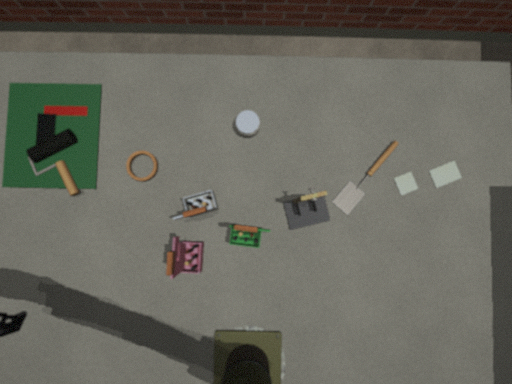

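The scene image shows the grey caddy with its grip at (320,183), and the rack at (200,165) with the pin head near (193,150). In the top image the grey caddy is at (198,203), with its lip to the left (+y). The rack board is at (312,197), and the green decoy caddy stands between them at (245,235).

```bash
python3 - <<'E'
from h import *
c=calibration("wrist"); s=read_state()
R=s["eef_rot"];T=np.eye(4);T[:3,:3]=R;T[:3,3]=s["position"]
print("wrist in tool",np.round(np.linalg.inv(T)@c["T"],3).tolist(),c["fov_y"],c["k1"])
def rect(m,P,zr,n):
    m=m&(P[...,2]>zr[0])&(P[...,2]<zr[1])
    k,l,st,_=cv2.connectedComponentsWithStats(m.astype(np.uint8))
    for i in range(1,k):
        if st[i,4]<25: continue
        q=P[l==i]; r=cv2.minAreaRect((q[:,:2]*1000).astype(np.float32))
        v=np.linalg.svd(q[:,:2]-np.median(q[:,:2],0),full_matrices=False)[2][0]
        print(n,st[i].tolist(),"med",np.round(np.median(q,0),4),"z",np.round(np.percentile(q[:,2],[3,97]),3),"rect",np.round(r[0],1),np.round(r[1],1),round(r[2],1),"dir",np.round(v,3))
for n in ("top","scene"):
    d=np.load(n+"0.npz");P=d["P"];hsv=cv2.cvtColor(d["im"],cv2.COLOR_BGR2HSV);H,S,V=cv2.split(hsv)
    print("noise bench z",np.nanpercentile(P[150:260,100:150,2] if n=="top" else P[250:280,100:150,2],[5,50,95]))
    w=(P[...,0]>.25)&(P[...,0]<.7)&(P[...,1]>-.3)&(P[...,1]<.3)
    rect(w&(S>90)&((H<22)),P,(.17,.23),n+" wood hi")
    rect(w&(S<60),P,(.09,.19),n+" grey")
cv2.imwrite("pics/crop0.png",np.hstack([cv2.resize(np.load("scene0.npz")["im"][120:210,160:225],None,fx=6,fy=6,interpolation=cv2.INTER_CUBIC),cv2.resize(np.load("scene0.npz")["im"][150:240,285:345],None,fx=6,fy=6,interpolation=cv2.INTER_CUBIC)]))
E
```

```text
wrist in tool [[0.001, -0.96, -0.28, 0.071], [1.0, 0.0, 0.001, 0.001], [-0.001, -0.28, 0.96, -0.143], [0.0, 0.0, 0.0, 1.0]] 63.91988489507476 -0.04760286116938516
noise bench z [-0.00250735  0.00090339  0.00610087]
top wood hi [183, 207, 23, 10, 131] med [0.4631 0.1451 0.2044] z [0.183 0.207] rect [463.1 145.1] [14.  58.1] 17.2 dir [-0.277  0.961]
top wood hi [234, 224, 23, 8, 121] med [0.4227 0.0122 0.2047] z [0.201 0.208] rect [422.6  12.2] [58.  13.6] 83.7 dir [-0.108 -0.994]
top wood hi [166, 251, 9, 24, 174] med [0.3301 0.2011 0.2035] z [0.175 0.207] rect [329.4 204.4] [13.1 59.7] 88.0 dir [-1.  0.]
top grey [206, 206, 10, 5, 28] med [0.4727 0.1104 0.1566] z [0.096 0.177] rect [472.8 112.5] [ 5. 20.] 19.8 dir [ 0.372 -0.928]
top grey [172, 215, 12, 4, 28] med [0.4469 0.1939 0.1678] z [0.121 0.171] rect [447.6 195. ] [ 4.8 27.4] 17.2 dir [ 0.281 -0.96 ]
noise bench z [-0.00554766 -0.00224868  0.00100162]
scene wood hi [265, 138, 23, 22, 287] med [0.4291 0.0129 0.1943] z [0.172 0.204] rect [425.4  11.4] [61.6 16.8] 83.8 dir [0.1   0.995]
scene wood hi [182, 140, 28, 14, 190] med [ 0.5158 -0.1577  0.1861] z [0.171 0.194] rect [ 513.2 -163.5] [15.9 68.2] 11.5 dir [-0.24   0.971]
scene wood hi [356, 141, 16, 26, 172] med [0.3429 0.2052 0.2004] z [0.175 0.205] rect [332.2 204.3] [14.4 63.8] 88.7 dir [ 1.    -0.029]
scene wood hi [306, 174, 27, 17, 326] med [0.4688 0.1459 0.1953] z [0.172 0.204] rect [464. 145.] [18.7 58.1] 18.5 dir [-0.289  0.957]
scene grey [190, 146, 7, 10, 49] med [ 0.5311 -0.1608  0.1824] z [0.171 0.188] rect [ 525.8 -161.5] [19.7 14.7] 20.6 dir [0.967 0.255]
scene grey [297, 183, 49, 27, 779] med [0.4638 0.1557 0.1331] z [0.093 0.166] rect [462.  155.3] [ 11.9 108.9] 17.6 dir [-0.294  0.956]
```

View pics/crop0.png

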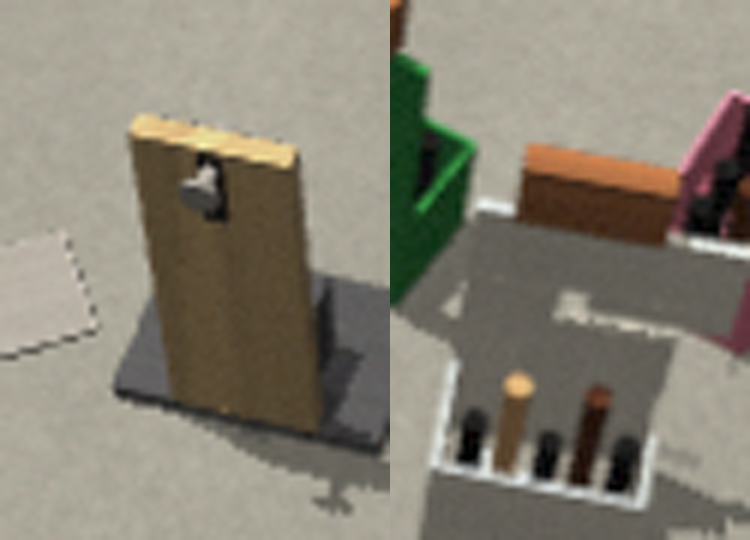

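The crop shows the pin head at scene pixel (193,152), on a board about as wide as expected. The caddy's slot opens toward its lip (+y). I'll take a close wrist view of the rack front first, then grasp.

```bash
cat >> h.py <<'E'
def look(p,az,el,dist,roll=0):
    """tool pose with the wrist camera at dist from p, seen from azimuth az/elevation el"""
    T=np.eye(4);s=read_state();T[:3,:3]=s["eef_rot"];T[:3,3]=s["position"]
    ct=np.linalg.inv(calibration("wrist")["T"])@T   # tool in camera
    u=np.array([np.cos(az)*np.cos(el),np.sin(az)*np.cos(el),np.sin(el)])
    z=-u;x=np.cross(z,[0,0,1]);x/=np.linalg.norm(x);y=np.cross(z,x)
    C=np.eye(4);C[:3,:3]=np.c_[x,y,z]@cv2.Rodrigues(np.array([0,0,roll*1.]))[0];C[:3,3]=np.array(p)+dist*u
    G=C@ct; return G[:3,3],G[:3,:3]
E
python3 - <<'E'
from h import *
p=[.51,-.16,.17]
best=[]
for el in (40,45,50,55,60,65,70):
  for dist in (.2,.25,.3,.35):
    for az in (-.6,-.3,0,.24,.5,.8):
      for roll in (0,np.pi/2,-np.pi/2,np.pi):
        t,R=look(p,az,np.radians(el),dist,roll)
        q=solve_ik(t,R)
        if q is not None: best.append((el,dist,az,round(roll,2),np.round(t,2).tolist(),round(float(np.abs(np.array(q)-read_state()["q"]).max()),2)))
print(len(best)); [print(b) for b in best[:12]]
E
```

```text
536
(40, 0.2, -0.6, 1.57, [0.52, -0.2, 0.2], 1.65)
(40, 0.2, -0.6, -1.57, [0.55, -0.16, 0.2], 2.83)
(40, 0.2, -0.6, 3.14, [0.52, -0.17, 0.22], 1.15)
(40, 0.2, -0.3, 1.57, [0.53, -0.2, 0.2], 1.55)
(40, 0.2, -0.3, -1.57, [0.55, -0.14, 0.2], 2.39)
(40, 0.2, -0.3, 3.14, [0.52, -0.16, 0.22], 1.14)
(40, 0.2, 0, 1.57, [0.54, -0.19, 0.2], 1.44)
(40, 0.2, 0, -1.57, [0.54, -0.13, 0.2], 2.06)
(40, 0.2, 0, 3.14, [0.52, -0.16, 0.22], 1.06)
(40, 0.2, 0.24, 1.57, [0.55, -0.18, 0.2], 1.35)
(40, 0.2, 0.24, -1.57, [0.54, -0.12, 0.2], 1.91)
(40, 0.2, 0.24, 3.14, [0.52, -0.16, 0.22], 0.99)
```

```bash
python3 - <<'E'
from h import *
g=np.array([.4635,.145,.19])
def R(yaw): 
    x=np.array([-np.sin(yaw),np.cos(yaw),0]); y=np.array([np.cos(yaw),np.sin(yaw),0]); return np.c_[x,y,[0,0,-1]]
move_pose([.40,.28,.40],R(.6))
move_pose(g+[0,0,.20],R(.289))
im,P=cloud("wrist"); np.savez("w1.npz",im=im,P=P); cv2.imwrite("pics/w1.png",im)
t,Rr=look([.51,-.16,.19],.24,np.radians(80),.32,np.pi)
print(t); 
move_pose(np.array([.45,0,.42]),R(.25)); move_pose(t,Rr)
im,P=cloud("wrist"); np.savez("w2.npz",im=im,P=P); cv2.imwrite("pics/w2.png",im)
t,Rr=look([.515,-.16,.175],.24,np.radians(45),.30,np.pi); print(t)
move_pose(t,Rr)
im,P=cloud("wrist"); np.savez("w3.npz",im=im,P=P,T=calibration("wrist")["T"]); cv2.imwrite("pics/w3.png",im)
cv2.imwrite("pics/w123.png",cv2.resize(np.vstack([np.hstack([cv2.imread(f"pics/w{i}.png") for i in (1,2)]),np.hstack([im,im*0])]),(800,600)))
print(read_state()["t"],read_state()["q"])
E
```

```text
[ 0.50984671 -0.15936877  0.35549744]
[ 0.59345465 -0.14128689  0.29651439]
4.6583 [-0.11721033  0.91695802  0.51187301  1.07133381 -0.14832461  1.6699045
 -1.01111344]
```

View pics/w123.png

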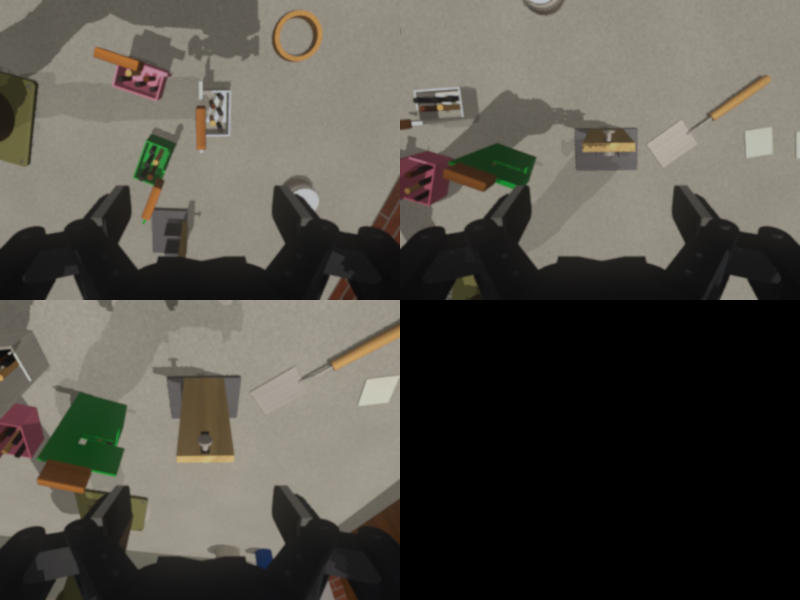

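The three wrist views show the caddy grip at w1 pixel (256,165), the board top at w2 (267,188), and the pin head at w3 (262,187) on the board face. Next I compute poses from these.

```bash
python3 - <<'E'
from h import *
def comp(m,seed):
    k,l,st,c=cv2.connectedComponentsWithStats(m.astype(np.uint8))
    i=1+np.argmin(np.linalg.norm(c[1:]-seed,axis=1)+1e3*(st[1:,4]<20)); return l==i
for n,seed,zr in (("w1",(256,165),(.196,.215)),("w2",(267,188),(.185,.205)),("w3",(262,203),(.185,.205))):
    d=np.load(n+".npz");P=d["P"];H,S,V=cv2.split(cv2.cvtColor(d["im"],cv2.COLOR_BGR2HSV))
    m=comp((S>60)&(H<28)&(P[...,2]>zr[0])&(P[...,2]<zr[1]),seed); q=P[m]
    r=cv2.minAreaRect((q[:,:2]*1000).astype(np.float32)); v=np.linalg.svd(q[:,:2]-q[:,:2].mean(0),full_matrices=False)[2][0]
    print(n,m.sum(),"mean",np.round(q.mean(0),4),"rect",np.round(r[0],1),np.round(r[1],1),round(r[2],1),"dir",v, "z",np.median(q[:,2]))
# front face
d=np.load("w3.npz");P=d["P"];im=d["im"];H,S,V=cv2.split(cv2.cvtColor(im,cv2.COLOR_BGR2HSV))
m=comp((S>60)&(H<28)&(P[...,2]<.18)&(P[...,2]>.02)&(abs(P[...,0]-.52)<.05)&(abs(P[...,1]+.16)<.06),(262,140)); q=P[m]
c=np.median(q,0); 
for _ in range(3):
    n=np.linalg.svd(q-q.mean(0),full_matrices=False)[2][2]; c=q.mean(0); e=(q-c)@n; q=q[abs(e)<2.5*e.std()]
n*=np.sign(n[0]); print("face",m.sum(),"c",c,"n",n,"std",e.std(),"yaw",np.arctan2(n[1],n[0]))
# head: points in front of face
e=(P-c)@n; h=(e>.009)&(e<.03)&(P[...,2]>.13)&(P[...,2]<.2)&(abs(P[...,1]+.16)<.03)
print("head px",h.sum(),np.argwhere(h).mean(0)[::-1],"pts",P[h].mean(0),"e",np.percentile(e[h],[5,50,95]),"z",np.percentile(P[h][:,2],[5,50,95]))
cv2.imwrite("pics/w3c.png",cv2.resize(im[150:225,215:310],None,fx=7,fy=7,interpolation=cv2.INTER_CUBIC))
E
```

```text
w1 689 mean [0.4629 0.1462 0.2039] rect [462.9 145.4] [14.  59.2] 17.0 dir [ 0.29821246 -0.95449952] z 0.20396242375521434
w2 871 mean [ 0.512  -0.1649  0.1935] rect [ 511.1 -165.5] [14.4 69.3] 14.7 dir [ 0.25955132 -0.96572932] z 0.19397477579524997
w3 1106 mean [ 0.5144 -0.1651  0.1921] rect [ 511.8 -165.5] [14.1 69.8] 14.5 dir [ 0.25634991 -0.96658405] z 0.1935842382451063
face 5000 c [ 0.51742871 -0.1642912   0.10941187] n [0.96746816 0.25298586 0.00187527] std 0.0004335811736241467 yaw 0.25576573574648986
head px 237 [261.83966245 179.10970464] pts [ 0.53241477 -0.16022703  0.18341182] e [0.01331046 0.01589379 0.01687646] z [0.17544266 0.18388719 0.19012207]
```

View pics/w3c.png

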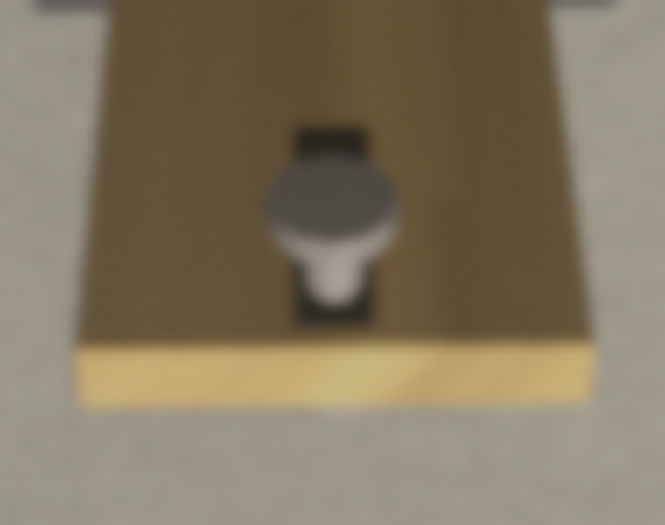

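```bash
cat >> h.py <<'E'
def Rz(yaw): 
    return np.c_[[-np.sin(yaw),np.cos(yaw),0],[np.cos(yaw),np.sin(yaw),0],[0,0,-1.]]
YAW=.2565; N=np.array([np.cos(YAW),np.sin(YAW),0]); TT=np.array([-np.sin(YAW),np.cos(YAW),0])
PIN=.4648*N-.2899*TT+[0,0,.182]   # shank middle, estimate
GZ=.169                            # TCP height in the caddy frame
def force(k=5):
    f=[]
    for _ in range(k): f.append(read_state()["contact_force"]); pause(.02)
    return np.mean(f,0)
E
python3 - <<'E'
from h import *
g=np.array([.463,.1455,GZ])
move_pose([.46,0.02,.42],Rz(.28)); move_pose(g+[0,0,.10],Rz(.297)); move_gripper(.05)
move_linear(g,feed=.1); print(force(3))
move_gripper(.0,110); s=read_state(); print(s["width"],s["finger_force"],s["contact_force"])
move_linear(g+[0,0,.06],feed=.08); print("w",force())
move_linear(g+[0,0,.24],feed=.2)
pre=PIN-.062*TT; 
move_pose([pre[0],pre[1],GZ+.24],Rz(YAW))
pause(.3); print("free",force(),read_state()["width"],read_state()["t"])
im,P=cloud("scene"); np.savez("s1.npz",im=im,P=P); cv2.imwrite("pics/s1.png",im)
H,S,V=cv2.split(cv2.cvtColor(im,cv2.COLOR_BGR2HSV))
L=(P-PIN)@np.c_[N,TT,[0,0,1]]      # rack axes, about the pin
for nm,m in (("board",(S>60)&(abs(L[...,0])<.02)&(abs(L[...,1])<.03)&(L[...,2]<-.02)&(L[...,2]>-.15)),
             ("plate",(S<60)&(abs(L[...,0])<.025)&(L[...,1]>-.1)&(L[...,1]<.01)&(P[...,2]>.24+.095)&(P[...,2]<.24+.164))):
    q=P[m]
    for _ in range(4):
        c=q.mean(0); n=np.linalg.svd(q-c,full_matrices=False)[2][2]; n*=np.sign(n[0]); e=(q-c)@n; q=q[abs(e)<2.5*e.std()]
    print(nm,len(q),"L",((c-PIN)@np.c_[N,TT,[0,0,1]]),"yaw",np.arctan2(n[1],n[0]),"pitch",n[2],"std",e.std())
E
```

```text
[ 0.022727   -0.32888681  0.25352351]
0.012651348775050034 107.36937403678894 [-1.80258105  0.32708855  5.31805919]
w [ 0.07051998  0.19501775 -3.41178554]
free [ 0.32773643 -0.06698326 -3.13491607] 0.012740147428166216 12.45
board 629 L [-4.91916346e-03  9.04811355e-05 -8.45942844e-02] yaw 0.2549586823658011 pitch 0.0017746516334600122 std 0.001285371208652538
plate 890 L [ 0.00370623 -0.04867228  0.18950445] yaw 0.25886361004442054 pitch 0.002448321723347621 std 0.0012497084463801338
```

View pics/s1.png

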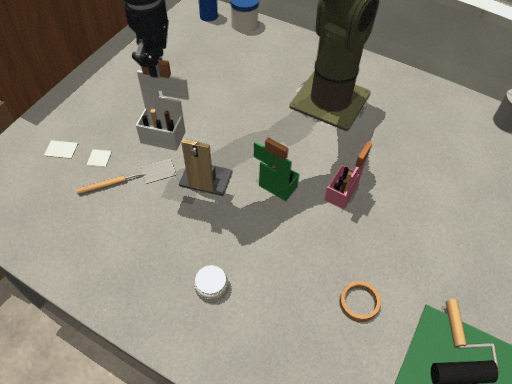

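The caddy is held square to the board: plate front to board face measures 8.6 mm, against 8.5 wanted. It is behind the pin line on the −y side (plate at scene (165,85)). Now I lower the lip onto the pin by feel.

```bash
python3 - <<'E'
from h import *
A=np.c_[N,TT,[0,0,1]]
xy=PIN-.058*TT
def to(z,feed): move_linear([xy[0],xy[1],GZ+z],Rz(YAW),feed)
to(.13,.15); to(.092,.06); pause(.2)
b=force(8)@A; print("base",b,read_state()["t"])
z=.092
while z>.060:
    z-=.002 if z>.084 else .0008
    to(z,.02); f=force(2)@A-b
    if f[2]>1 or abs(f[0])>1.5 or abs(f[1])>1.5: print(round(z,4),np.round(f,2),read_state()["position"][2]-GZ)
    if f[2]>2.5 or np.linalg.norm(f)>7: break
print(round(z,4),read_state()["t"],(read_state()["position"]-PIN)@A)
np.save("b.npy",b)
E
```

```text
base [-0.02077323 -0.26972702 -3.2561089 ] 14.5
0.0736 [0.19 0.55 1.79] 0.0738112212275526
0.0728 [-0.06 -0.05  6.71] 0.0734024660614086
0.0728 19.6 [ 0.00017671 -0.05837204  0.06040247]
```

```bash
python3 - <<'E'
from h import *
A=np.c_[N,TT,[0,0,1]]; b=np.load("b.npy")
def to(y,z,feed):
    p=PIN+y*TT; move_linear([p[0],p[1],GZ+z],Rz(YAW),feed)
to(-.058,.0744,.02); z=.0744; print(np.round(force(3)@A-b,2))
y=-.058
while y<.008:
    y+=.004 if y<-.007 else .0008
    to(y,z,.03); f=force(2)@A-b
    if np.abs(f).max()>1: print(round(y,4),np.round(f,2),np.round((read_state()["position"]-PIN)@A,4))
    if f[1]<-4 or np.linalg.norm(f)>7: break
print(y,z,read_state()["t"])
E
```

```text
[ 0.51 -0.2   0.31]
0.0028 [ 0.36 -2.02 -0.81] [-0.      0.0024  0.0614]
0.0036 [ 0.22 -3.02 -1.57] [0.     0.0028 0.0615]
0.0044 [-0.23 -5.48 -2.95] [-0.0001  0.003   0.0615]
0.004400000000000012 0.0744 27.7
```

```bash
python3 - <<'E'
from h import *
A=np.c_[N,TT,[0,0,1]]; b=np.load("b.npy")
def to(y,z,feed):
    p=PIN+y*TT; move_linear([p[0],p[1],GZ+z],Rz(YAW),feed)
y=.001; z=.0744; to(y,z,.02); print(np.round(force(3)@A-b,2))
while z>.058:
    z-=.0012 if z>.064 else .0006
    to(y,z,.02); f=force(2)@A-b
    if np.abs(f).max()>1: print(round(z,4),np.round(f,2),np.round((read_state()["position"]-PIN)@A,4))
    if f[2]>3 or np.linalg.norm(f)>7: break
print(z,read_state()["t"])
im,P=cloud("scene"); cv2.imwrite("pics/s2.png",cv2.resize(im[90:220,130:280],None,fx=4,fy=4,interpolation=cv2.INTER_CUBIC))
E
```

```text
[-0.44 -0.04  0.25]
0.0612 [-1.14  0.49  5.45] [0.0001 0.0009 0.0486]
0.06119999999999992 31.75
```

View pics/s2.png

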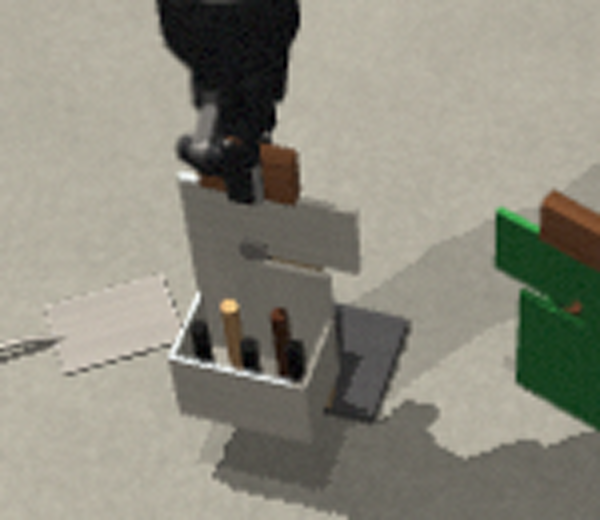

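The pin head shows at crop (252,248), at the inner end of the slot, and the drop matched the 12 mm notch height. Next I release and retreat.

```bash
python3 - <<'E'
from h import *
move_gripper(.018,20); pause(.2); move_gripper(.04)
p=read_state()["position"]; move_linear(p+[0,0,.08],feed=.08); move_linear(p+[-.05,0,.2],feed=.2)
pause(.5)
im,P=cloud("scene"); cv2.imwrite("pics/s3.png",cv2.resize(im[90:220,130:280],None,fx=4,fy=4,interpolation=cv2.INTER_CUBIC))
H,S,V=cv2.split(cv2.cvtColor(im,cv2.COLOR_BGR2HSV)); A=np.c_[N,TT,[0,0,1]]; L=(P-PIN)@A
m=(S<60)&(abs(L[...,0])<.025)&(abs(L[...,1])<.045)&(L[...,2]>-.01)&(L[...,2]<.045)
q=P[m]
for _ in range(4):
    c=q.mean(0); n=np.linalg.svd(q-c,full_matrices=False)[2][2]; n*=np.sign(n[0]); e=(q-c)@n; q=q[abs(e)<2.5*e.std()]
print(len(q),(c-PIN)@A,np.arctan2(n[1],n[0]),n[2])
g=(S>90)&(H<22)&(abs(L[...,0])<.03)&(abs(L[...,1])<.05)&(L[...,2]>.045)
print("grip",np.median(L[g],0),np.percentile(L[g][:,2],[5,98])," f",force(3),read_state()["t"])
E
```

```text
444 [0.00352632 0.00010858 0.01748868] 0.2567550448744652 -0.029038988532962558
grip [0.00830389 0.00332857 0.07302043] [0.04892467 0.3058989 ]  f [ 0.42545774  0.38293286 -0.07152216] 35.125
```

View pics/s3.png

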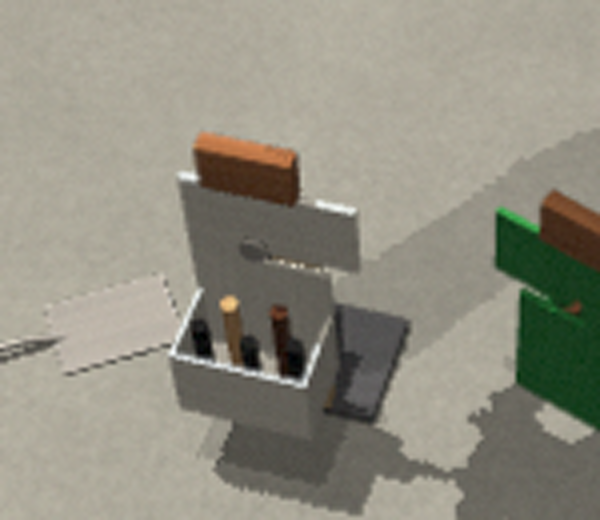

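The caddy hangs freely and upright. It leans about 0.03 rad, with the head at crop (253,248) centred over the notch, and the gripper is clear of it.

```bash
python3 -c "
from station import *
print(job_done())"
```

```text
the job is handed in; nothing more can be done
None
```

The caddy hangs on the rack pin, home in the notch and clear of the bench, leaning about 0.03 rad; the largest contact force I read was about 7 N, the arm never went near the ink tin, tape roll or ink knife, and I handed the job in at about 35 s.

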